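Dock the glue-up timer, wind it to its stop and set its mark

TASK

Pick up the loose clockwork timer by its narrow grip, set it down fully home in the metal holder on the bench without dropping it, and let go. Then take it by the dial on its top: wind the dial clockwise until you feel the end stop, and after that turn it back so that the pointer stands at the long mark in the middle of the scale. Leave the timer seated in the holder and do not disturb the clamp, wood block, tape roll, glue bottle or nail box standing around.

Things in the scene. Friction and masses are not known exactly. Their poses are not given: they have to be found in the camera images.
- timer: Loose clockwork timer, 0.35 kg, grey, hammer-shaped from above: a square head 96 x 96 mm and a narrow grip 48 mm wide that runs along its own -x to 133 mm from the origin; both 40 mm high. Origin: on the underside, at the head's centre, under the dial's axis; z up. Most of the weight is in the grip.
- timer_grip (a point): Point in the middle of the timer's narrow grip, 90 mm from the dial's axis and 24 mm above the underside; take it here from above, fingers closing along the timer's y (48 mm wide).
- dial (a joint): Turn of the dial against its scale, rad, growing clockwise seen from above: 0 at the first mark, 2.5 at the long middle mark, 5.0 at the last. The clockwise end stop lies somewhat past the last mark, is not marked and must be felt. Friction is about 0.1 N m; the dial stays where it is left. Several grasps are needed to turn it far.
- dial_grip (a point): Point on the dial's axis, 66 mm above the timer's underside. The dial is a ribbed black upright knob, 44 mm across, to be taken at any angle; its top is 77 mm above the timer's underside; below it a flat skirt, 54 mm across, reaches up to 47 mm. A white pointer line lies on skirt and knob top. At joint value 0 the point's axes are parallel to the timer's.
- long_mark (a point): Outer end of the long, thick middle mark on the black scale plate on the head's top, 45 mm from the dial's axis along the timer's +x (straight away from the grip), 40 mm above the underside. The scale has 11 white marks, 0.5 rad apart, five on either side of this one.
- holder: Fixed holder of bare metal (its place and yaw vary). A square pocket, 104 x 104 mm inside (4 mm play a side), for the timer's head; walls 5 mm thick, up to 26 mm above the bench. The wall on its own -x side has a gap 60 mm wide, through which the grip sticks out over a flat tongue. Origin: under the pocket's centre, at bench height; the seated timer's x axis is parallel to the holder's.
- holder_seat (a point): Centre of the pocket's floor, 4 mm above the bench; the timer's origin lies here when it is seated.
- clamp_a: Bystander: grey spring clamp with orange jaws, 166 x 95 x 19 mm, lying on the bench; origin under its centre.
- block: Bystander: pine block 69 x 146 x 36 mm; origin under its centre.
- tape: Bystander: roll of masking tape, 100 mm across, 25 mm high; origin under its centre.
- glue: Bystander: standing glue bottle, 36 x 50 x 169 mm; origin under its centre.
- nails: Bystander: grey carton of nails, 77 x 107 x 74 mm; origin under its centre.

How it is judged:
By the outcome, as a careful person would: the job done as asked, in the order asked, and still so for the second after the job is handed in, with the robot touching nothing.
It also fails if it takes over 72 s, if anything falls off the work surface, if the arm or the gripper's body presses on something with over 40 N, if the wrist force passes 120 N, or if a joint passes its speed limit or range.

ROBOT

A 6-joint arm with a two-finger parallel gripper is mounted at the origin on the work surface; the furniture and walls round the work are solid. World frame = base frame: x ahead of the robot, y to its left, z up, the work surface at z = 0. Lengths are in m, angles in rad, forces in N, time in s.
With the tool pointing down it reaches from about 0.375 to 0.975 m from the base axis. Payload 3.8 kg.
Tool frame: the origin (TCP) lies on the front face of the gripper's body, between the roots of the fingers; the fingertips stand 73 mm ahead of it and the grasp point (between the pads) lies 54 mm ahead of it (arm.tcp_to_tips is the z of the fingertips in the tool frame, in m); z points along the fingers, y is the line along which they close (so a half turn about z gives the same grasp; the last joint's range is limited). The gripper opens to 85 mm and grips with 20 to 120 N. Pads are 22 mm wide; open, the fingers measure 114 mm over their backs; the gripper's body (76 mm by 85 mm) begins 54 mm behind the grasp point. The pads swing forward as they close: fully open they stand 13 mm farther back than shut.
Start: joints at [-1.354, 0.264, 1.604, -0, 1.274, -0.037], TCP at [0.169, -0.653, 0.304] pointing down, gripper open.
Joint ranges: [-2.63, 2.63], [-0.94, 2.18], [0.31, 2.57], [-1.31, 4.45], [0, 2.66], [-2.55, 2.55]. Speed limits (rad/s): [2.57, 2.57, 3.14, 3.14, 3.14, 3.14].

INTERFACE

Orientations are given as a 3x3 rotation matrix whose columns are the frame's x, y, z axes.
In Python, from workcell import arm, fingers, cams, order, nets, sensors gives the robot as it stands. Calls block until the motion is done:
- arm.reach(position, orientation): joint-space move of the TCP to a pose.
- arm.line_to(position, max_speed=0.15, ori=None, until_force=None): straight line of the TCP; ori=None keeps the orientation; max_speed is the mean speed in m/s. With until_force (N) it stops when the force on the tool has changed by that much, and returns True; else False.
- arm.set_joints(angles): joint-space move.
- fingers.gripper_to(opening, strength=None): opening from 0.0 (shut) to 1.0 (fully open); strength is the grip in N (None keeps the last); returns when the fingers have stopped.
- arm.sleep(seconds).
- arm.ik(position, orientation): joint angles nearest the present ones, or None.
- cams.capture(name): name is "scene" or "side" or "wrist"; returns a dict with "pixels" (384x512x3 uint8, red, green, blue), "depth" (384x512 float32, m along the optical axis (not along the pixel's ray), 0 where there is no reading), "fx", "fy", "cx", "cy" (pixels), "T" (4x4, takes a point from camera to world coordinates); the wrist camera has in their place "hand_eye" (4x4, takes a point from camera to tool coordinates, whose origin is the TCP and whose axes are the flange's). Camera axes: x right, y down, z forward; pixel columns grow to the right and rows downward; lengths in m; the calibration is good to about 2 mm. A picture is of the moment at which its call begins: read the wrist's pose just before it.
A pose or a line that the arm cannot do raises arm.IKError and nothing moves.
- order.sign_off(): hands the job in; it is judged then, once.
Trained networks look in a picture, given as the dict that the camera call returned (one of the last four; its "shot" number tells which), for a name from the list of things; names that differ only in an ending like _2 or _b are one class to them, and where a whole thing is asked for, a point or a joint stands for the part that bears it (a point fixed in the world has none). Each returns a list of dicts, best first, with "conf" (0 to 1); they miss things now and then, are a little off and sometimes report something else, mostly with a low value. They report only what shows in the picture. A call takes as long as a camera call.
- nets.search_frame(thing, picture): "at" ([column, row] in pixels, amid what is visible of it).
- nets.pinpoint(thing, picture): "at" ([column, row] in pixels: a listed point, or the origin of a listed thing).
Readings, each from a call of its own:
- sensors.current_time_s(): time.
- sensors.current_joint_positions(): joint angles.
- sensors.current_dq(): joint speeds.
- sensors.current_joint_efforts(): joint torques, N m.
- sensors.current_position(): TCP position.
- sensors.current_tcp_rot(): TCP orientation.
- sensors.current_force(): force on the tool from outside, world axes, zero at the start.
- sensors.current_torque(): the same for the moment, N m.
- sensors.current_opening(): opening from 0.0 (shut) to 1.0 (fully open).
- sensors.current_grasp_force(): force on a finger pad.
Only numpy, scipy, OpenCV 4.12 (cv2) and the standard library are available. Lean on these libraries where they do the work, as an engineer would, in place of code of your own. Each camera call takes 0.05 s, during which the arm holds its last target. There are 200 camera calls.

## Working session

There is one attempt and no reset: what is moved stays moved. The work goes in short steps, each a Python script; the robot and the scene stay as the last script left them, time stands still between calls to the robot, and variables do not carry over. Pictures are saved under pics/ and viewed, at most 10 in all, crops included, and the job is handed in when it is done.

```bash
mkdir -p pics; ls; cat > h.py <<'E'
import numpy as np, cv2
from workcell import arm, fingers, cams, order, nets, sensors
def T_of(p):
    if "T" in p: return np.array(p["T"])
    return p["_tcp"]@np.array(p["hand_eye"])
def snap(name):
    M=np.eye(4); M[:3,:3]=sensors.current_tcp_rot(); M[:3,3]=sensors.current_position()
    p=cams.capture(name); p["_tcp"]=M; return p
def ray(p,uv):
    T=T_of(p); d=T[:3,:3]@np.array([(uv[0]-p["cx"])/p["fx"],(uv[1]-p["cy"])/p["fy"],1]); return T[:3,3],d
def onz(p,uv,z):
    o,d=ray(p,uv); return o+d*(z-o[2])/d[2]
def proj(p,X):
    T=T_of(p); c=T[:3,:3].T@(np.array(X)-T[:3,3]); return np.array([p["fx"]*c[0]/c[2]+p["cx"],p["fy"]*c[1]/c[2]+p["cy"]])
def save(p,n): cv2.imwrite(f"pics/{n}.png",cv2.cvtColor(p["pixels"],cv2.COLOR_RGB2BGR))
def cloud(p):
    v,u=np.mgrid[0:384,0:512]; d=p["depth"]; c=np.stack([(u-p["cx"])/p["fx"]*d,(v-p["cy"])/p["fy"]*d,d],-1)
    T=T_of(p); return c@T[:3,:3].T+T[:3,3]
def down(yaw):
    # tool x=(cos,sin), y closes
    c,s=np.cos(yaw),np.sin(yaw); return np.array([[c,s,0],[s,-c,0],[0,0,-1.]])
E
python3 - <<'E'
from h import *
H={'timer':0,'timer_grip':.024,'dial_grip':.066,'long_mark':.04,'holder':0,'holder_seat':.004,'clamp_a':0,'block':0,'tape':0,'glue':0,'nails':0}
print(sensors.current_tcp_rot().round(2).tolist(), cams.capture('wrist')['hand_eye'])
for n in ('scene','side'):
    p=snap(n); save(p,n+'0'); print(n,T_of(p)[:3,3].round(2))
    for t,z in H.items():
        r=nets.pinpoint(t,p)[:2]
        print(t,[(np.round(q['at']).tolist(),round(q['conf'],2),onz(p,q['at'],z)[:2].round(3).tolist()) for q in r])
E
cd pics; python3 -c "
import cv2,numpy as np
for n in ('scene0','side0'): cv2.imwrite(n+'b.png',cv2.resize(cv2.imread(n+'.png'),(768,576)))"
```

```text
pics
[[0.97, 0.25, -0.0], [0.25, -0.97, 0.0], [0.0, -0.0, -1.0]] [[-2.33989727e-05 -9.65120128e-01 -2.61807443e-01  6.63243854e-02]
 [ 9.99999970e-01 -8.67597361e-05  2.30454089e-04 -1.89281852e-04]
 [-2.45130224e-04 -2.61807429e-01  9.65120101e-01 -7.04646947e-02]
 [ 0.00000000e+00  0.00000000e+00  0.00000000e+00  1.00000000e+00]]
scene [-0.09  0.77  0.63]
timer [([279.0, 234.0], 0.65, [0.372, 0.011]), ([268.0, 194.0], 0.63, [0.533, -0.168])]
timer_grip [([292.0, 191.0], 0.56, [0.453, -0.204]), ([148.0, 223.0], 0.54, [0.701, 0.218])]
dial_grip [([267.0, 181.0], 0.65, [0.519, -0.144])]
long_mark [([254.0, 186.0], 0.92, [0.565, -0.13])]
holder [([208.0, 231.0], 0.7, [0.555, 0.12])]
holder_seat [([211.0, 227.0], 0.63, [0.554, 0.104])]
clamp_a [([279.0, 233.0], 0.92, [0.375, 0.006])]
block [([325.0, 178.0], 0.91, [0.425, -0.401])]
tape [([185.0, 208.0], 0.73, [0.706, 0.064])]
glue [([149.0, 224.0], 0.56, [0.725, 0.198])]
nails [([223.0, 182.0], 0.88, [0.72, -0.149])]
side [0.19 0.53 0.74]
timer [([254.0, 201.0], 0.81, [0.541, -0.153])]
timer_grip [([291.0, 198.0], 0.81, [0.445, -0.195])]
dial_grip [([257.0, 184.0], 0.55, [0.538, -0.157])]
long_mark [([239.0, 190.0], 0.96, [0.581, -0.135]), ([159.0, 229.0], 0.39, [0.683, 0.095])]
holder [([198.0, 262.0], 0.59, [0.56, 0.108])]
holder_seat [([199.0, 264.0], 0.73, [0.551, 0.114]), ([241.0, 191.0], 0.48, [0.593, -0.169])]
clamp_a [([283.0, 266.0], 0.68, [0.371, 0.013]), ([292.0, 198.0], 0.48, [0.45, -0.219])]
block [([324.0, 168.0], 0.92, [0.418, -0.399])]
tape [([162.0, 229.0], 0.68, [0.707, 0.064])]
glue [([121.0, 259.0], 0.67, [0.73, 0.192])]
nails [([197.0, 183.0], 0.67, [0.73, -0.136])]
```

View pics/scene0b.png

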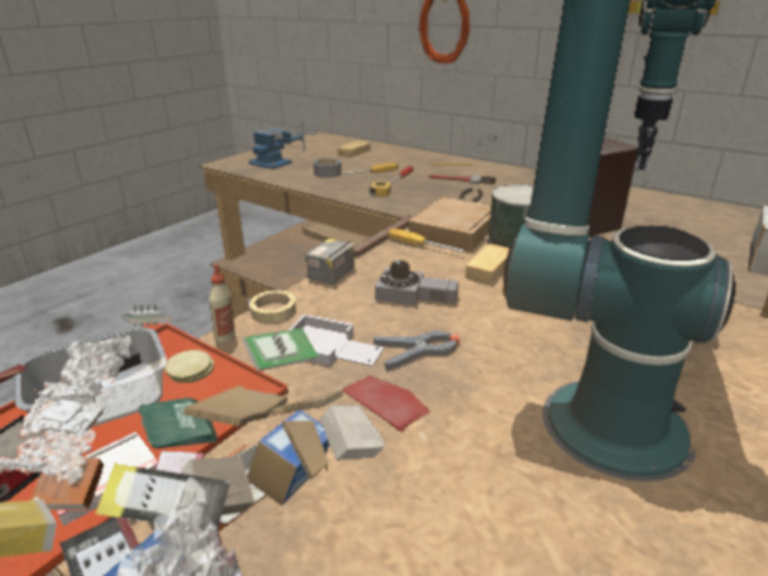

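View pics/side0b.png

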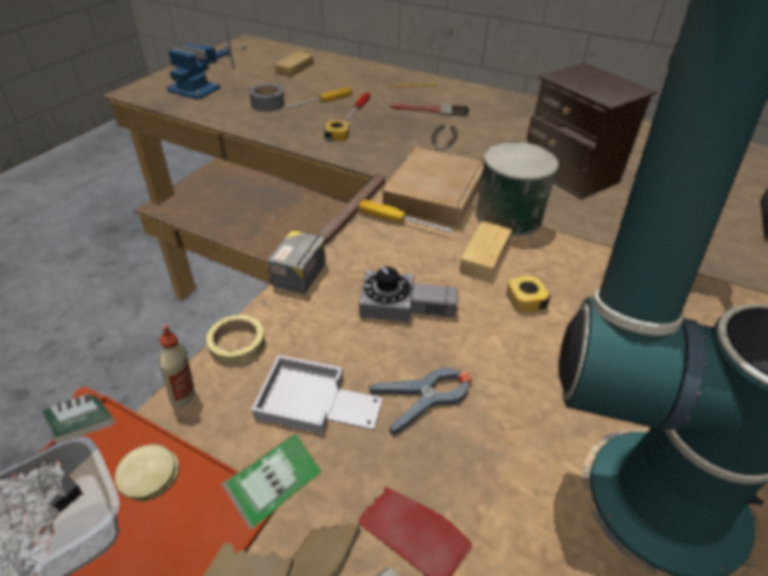

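The scene and side views show the timer near (0.54,-0.155) with its grip toward -x. The white-grey holder tray is near (0.555,0.11) with its tongue toward the clamp. Next come wrist close-ups.

```bash
python3 - <<'E'
from h import *
H={'timer':0,'timer_grip':.024,'dial_grip':.066,'long_mark':.04}
H2={'holder':0,'holder_seat':.004,'clamp_a':0,'timer':0}
print(sensors.current_time_s())
for n,pos,yaw,HH in (('wt',(0.51,-0.17,0.34),.45,H),('wh',(0.52,0.10,0.36),0.1,H2)):
    arm.reach(np.array(pos),down(yaw)); arm.sleep(.3)
    p=snap('wrist'); save(p,n); print(n, sensors.current_joint_positions().round(2))
    np.savez(n,c=cloud(p),px=p['pixels'],T=T_of(p),fx=p['fx'],fy=p['fy'],cx=p['cx'],cy=p['cy'])
    for t,z in HH.items():
        print(t,[(np.round(q['at']).tolist(),round(q['conf'],2),onz(p,q['at'],z)[:2].round(4).tolist()) for q in nets.pinpoint(t,p)[:2]])
print(sensors.current_time_s())
a=cv2.imread('pics/wt.png');b=cv2.imread('pics/wh.png')
cv2.imwrite('pics/w2.png',cv2.resize(np.hstack([a,b]),(800,300)))
# depth-based fits
def fit(c,lo,hi,box):
    m=(c[...,2]>lo)&(c[...,2]<hi)&(c[...,0]>box[0])&(c[...,0]<box[1])&(c[...,1]>box[2])&(c[...,1]<box[3])
    return c[m]
ct=np.load('wt.npz')['c']; ch=np.load('wh.npz')['c']
P=fit(ct,.034,.046,(.38,.64,-.28,-.06)); print(len(P), cv2.minAreaRect(P[:,:2].astype(np.float32)), np.median(P[:,2]))
P=fit(ch,.018,.034,(.45,.66,.0,.22)); print(len(P), cv2.minAreaRect(P[:,:2].astype(np.float32)), np.median(P[:,2]))
E
```

```text
1.25
wt [-0.37 -0.02  1.85 -0.    1.31  0.75]
timer [([255.0, 151.0], 0.85, [0.5251, -0.1595])]
timer_grip [([253.0, 206.0], 0.89, [0.4519, -0.1911]), ([348.0, 267.0], 0.41, [0.4249, -0.3734])]
dial_grip [([256.0, 152.0], 0.92, [0.531, -0.1579])]
long_mark [([260.0, 112.0], 0.69, [0.5772, -0.1419])]
wh [ 0.14 -0.04  1.84 -0.    1.34  1.61]
holder []
holder_seat []
clamp_a [([302.0, 246.0], 0.64, [0.379, 0.0073])]
timer [([415.0, 170.0], 0.9, [0.5293, -0.1562])]
5.525
5435 ((0.4931209683418274, -0.17272654175758362), (0.1795588731765747, 0.0961204394698143), 21.270891189575195) 0.04075041822756659
1011 ((0.5240359902381897, 0.10215483605861664), (0.17185799777507782, 0.11390717327594757), 15.187555313110352) 0.026230874991661823
```

View pics/w2.png

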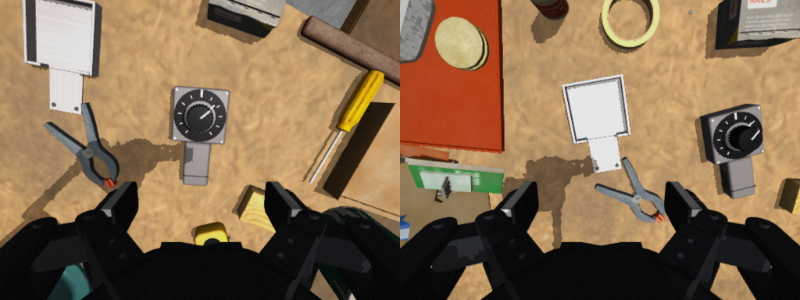

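The wrist view shows the timer dial with its pointer about 0.8 rad clockwise of the long mark. The holder is clear, and the clamp tip lies close to its tongue. I'll fit the holder and check finger clearance there.

```bash
python3 - <<'E'
from h import *
from scipy.optimize import minimize
D=np.load('wh.npz'); c=D['c'].reshape(-1,3)
m=(abs(c[:,2]-.026)<.004)&(c[:,0]>.47)&(c[:,0]<.66)&(c[:,1]>.02)&(c[:,1]<.2); P=c[m][:,:2]
def loc(P,q): 
    cs,s=np.cos(q[2]),np.sin(q[2]); d=P-q[:2]; return np.stack([d[:,0]*cs+d[:,1]*s,-d[:,0]*s+d[:,1]*cs],1)
def cost(q): return np.minimum(abs(abs(loc(P,q)).max(1)-.0545),.01).mean()
best=min((minimize(cost,[.555+dx,.108+dy,y],method='Nelder-Mead',options=dict(xatol=1e-5,fatol=1e-8)) for dx in(-.008,0,.008) for dy in(-.008,0,.008) for y in(.15,.27,.4)),key=lambda r:r.fun)
print(len(P),best.x,best.fun)
L=loc(P,best.x); print(np.percentile(L,[1,99],axis=0))
# same from timer view
c2=np.load('wt.npz')['c'].reshape(-1,3)
# timer fit check
m=(abs(c2[:,2]-.040)<.006)&(c2[:,0]>.4)&(c2[:,0]<.62)&(c2[:,1]>-.26)&(c2[:,1]<-.08)
print(cv2.minAreaRect(c2[m][:,:2].astype(np.float32)))
q=loc(c[:,:2],best.x); k=(abs(q[:,0]+.09)<.022)&(abs(q[:,1])<.09)&(c[:,2]>.008)
print('obst near grip',k.sum(), q[k][:,1].min() if k.any() else 0, q[k][:,1].max() if k.any() else 0, c[k][:,2].max() if k.any() else 0)
k=(c[:,2]>.01)&(q[:,0]<-.06)&(q[:,0]>-.2)&(abs(q[:,1])<.12)
G=np.round(q[k]*50)/50; u,n=np.unique(G,axis=0,return_counts=True); print(np.c_[u,n].tolist())
E
```

```text
946 [0.55205782 0.10965202 0.26456948] 0.001318438503310595
[[-0.05632485 -0.05662034]
 [ 0.05666009  0.05673382]]
((0.4931209683418274, -0.17272654175758362), (0.1795588731765747, 0.0961204394698143), 21.270891189575195)
obst near grip 28 -0.04454238620442888 -0.03417847839176633 0.01787901686808857
[[-0.2, -0.1, 2.0], [-0.2, -0.08, 56.0], [-0.2, -0.06, 65.0], [-0.2, -0.04, 63.0], [-0.2, -0.02, 60.0], [-0.2, -0.0, 7.0], [-0.18, -0.08, 12.0], [-0.18, -0.06, 120.0], [-0.18, -0.04, 9.0], [-0.18, -0.02, 66.0], [-0.18, 0.0, 116.0], [-0.18, 0.02, 33.0], [-0.16, -0.06, 86.0], [-0.16, -0.04, 30.0], [-0.16, 0.0, 9.0], [-0.16, 0.02, 80.0], [-0.16, 0.04, 7.0], [-0.14, -0.06, 47.0], [-0.14, -0.04, 64.0], [-0.12, -0.06, 3.0], [-0.12, -0.04, 93.0], [-0.1, -0.04, 16.0]]
```

```bash
python3 - <<'E'
from h import *
yt=.3712; o=np.array([.4931,-.1727])+.0425*np.array([np.cos(yt),np.sin(yt)])
g=o-.076*np.array([np.cos(yt),np.sin(yt)])
fingers.gripper_to(1.0,60)
arm.reach(np.array([*g,.17]),down(yt))
f0=sensors.current_force()
r=arm.line_to(np.array([*g,.084]),max_speed=.12,until_force=15); print('contact',r,sensors.current_position())
fingers.gripper_to(0.0,60); print(sensors.current_opening()*85,sensors.current_grasp_force())
arm.line_to(np.array([*g,.20]),max_speed=.1); arm.sleep(.2)
print(sensors.current_opening()*85,sensors.current_force()-f0,sensors.current_torque(),sensors.current_time_s())
p=snap('side'); save(p,'lift')
p=snap('wrist'); save(p,'liftw'); 
for t,z in (('dial_grip',.2-.054-.030+.066),('long_mark',.2-.054-.03+.04)):
    print(t,[(round(q['conf'],2),onz(p,q['at'],z)[:2].round(4)) for q in nets.pinpoint(t,p)[:1]])
print('expected dial',o, 'mark',o+.045*np.array([np.cos(yt),np.sin(yt)]))
c=cloud(p);h=cv2.cvtColor(p['pixels'],cv2.COLOR_RGB2GRAY)
# tilt: fit plane of head top
m=(abs(c[...,2]-.156)<.015)&(np.hypot(c[...,0]-o[0],c[...,1]-o[1])<.065)
P=c[m];A=np.c_[P[:,:2]-o,np.ones(len(P))]
for _ in range(3):
    s=np.linalg.lstsq(A,P[:,2],rcond=None)[0]; k=abs(A@s-P[:,2])<.002; A,P=A[k],P[k]
print(len(P),s)
a=cv2.imread('pics/lift.png');b=cv2.imread('pics/liftw.png')
cv2.imwrite('pics/l2.png',cv2.resize(np.hstack([a,b]),(800,300)))
E
```

```text
contact False [ 0.46258403 -0.18496842  0.08461602]
46.52156100112399 64.99367952346802
46.96578628868147 [ 0.70728154 -0.96996414 -4.89741213] [ 0.00412032  0.04022322 -0.02587684] 9.8667
dial_grip [(0.78, array([ 0.5316, -0.1564]))]
long_mark [(0.17, array([ 0.4581, -0.1862]))]
expected dial [ 0.53270544 -0.15728381] mark [ 0.57464061 -0.14096078]
29585 [0.00276252 0.00233291 0.15517707]
```

View pics/l2.png

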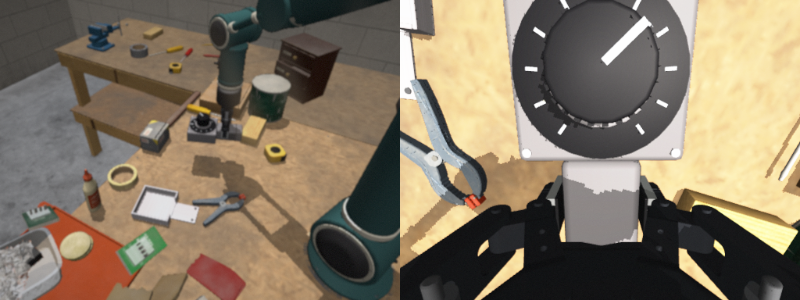

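The timer is held level, and the dial centre is where I expected it at about (605,62). Now placing it.

```bash
python3 - <<'E'
from h import *
hx,hy,yh=.55206,.10965,.2646
u=np.array([np.cos(yh),np.sin(yh)]); g=np.array([hx,hy])-.076*u
arm.reach(np.array([*g,.20]),down(yh)); arm.sleep(.3)
f0=sensors.current_force()
r=arm.line_to(np.array([*g,.125]),max_speed=.1,until_force=10); print(r)
r=arm.line_to(np.array([*g,.0875]),max_speed=.04,until_force=8); arm.sleep(.2)
print('contact',r,sensors.current_position(),g,sensors.current_force()-f0,sensors.current_opening(),sensors.current_time_s())
p=snap('wrist');save(p,'place')
print([(round(q['conf'],2),onz(p,q['at'],.07)[:2].round(4)) for q in nets.pinpoint('dial_grip',p)[:1]])
c=cloud(p);o=np.array([hx,hy])
m=(abs(c[...,2]-.044)<.012)&(np.hypot(c[...,0]-o[0],c[...,1]-o[1])<.065)&(np.hypot(c[...,0]-o[0],c[...,1]-o[1])>.03)
P=c[m];A=np.c_[P[:,:2]-o,np.ones(len(P))]
for _ in range(3):
    s=np.linalg.lstsq(A,P[:,2],rcond=None)[0]; k=abs(A@s-P[:,2])<.002; A,P=A[k],P[k]
print(len(P),s)
p=snap('side');save(p,'place2')
a=cv2.imread('pics/place2.png');b=cv2.imread('pics/place.png')
cv2.imwrite('pics/p2.png',cv2.resize(np.hstack([a,b]),(800,300)))
E
```

```text
False
contact True [0.47816932 0.0897265  0.08902241] [0.47870501 0.08977424] [ 0.24419017  0.23016387 10.14213968] 0.5515059296963372 13.3667
[(0.91, array([0.5509, 0.1098]))]
29093 [0.00553807 0.00133567 0.04491711]
```

View pics/p2.png

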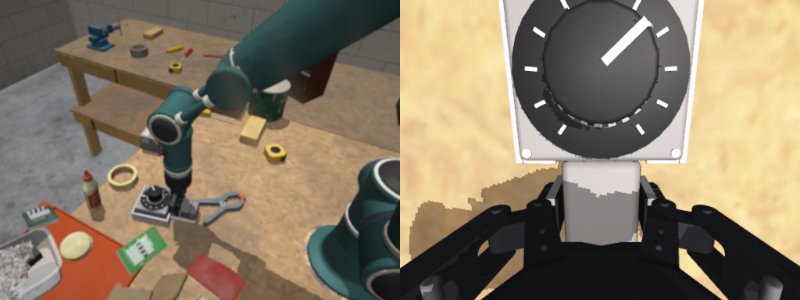

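Contact came at the seated height and the head is inside the pocket. I'll release, rise and inspect.

```bash
python3 - <<'E'
from h import *
hx,hy,yh=.55206,.10965,.2646
u=np.array([np.cos(yh),np.sin(yh)]); g=np.array([hx,hy])-.076*u
fingers.gripper_to(.72)
x=sensors.current_position(); arm.line_to(x+[0,0,.10],max_speed=.12)
o=np.array([hx,hy]); t=o-.02*u
arm.reach(np.array([*t,.27]),down(yh)); fingers.gripper_to(1.0); arm.sleep(.2)
p=snap('wrist');save(p,'seat');print(sensors.current_joint_positions().round(2),sensors.current_time_s())
r=nets.pinpoint('dial_grip',p)[0];print(r['conf'],onz(p,r['at'],.07)[:2].round(4))
r=nets.pinpoint('long_mark',p)[0];print(r['conf'],onz(p,r['at'],.044)[:2].round(4))
c=cloud(p)
m=(abs(c[...,2]-.044)<.007)&(np.hypot(c[...,0]-hx+.04*u[0],c[...,1]-hy+.04*u[1])<.12)
P=c[m]; rr=cv2.minAreaRect(P[:,:2].astype(np.float32)); print(rr)
A=np.c_[P[:,:2]-o,np.ones(len(P))]
for _ in range(3):
    s=np.linalg.lstsq(A,P[:,2],rcond=None)[0]; k=abs(A@s-P[:,2])<.002; A,P=A[k],P[k]
print(len(P),s)
cv2.imwrite('pics/seatb.png',cv2.imread('pics/seat.png'))
# top of knob
m=(c[...,2]>.077)&(c[...,2]<.086)&(np.hypot(c[...,0]-hx,c[...,1]-hy)<.04); K=c[m]; print('knob',len(K),cv2.minEnclosingCircle(K[:,:2].astype(np.float32)),np.median(K[:,2]))
np.savez('seat',c=c,px=p['pixels'])
E
```

```text
[0.15 0.04 1.93 0.   1.18 1.45] 15.9
0.77 [0.5501 0.1075]
0.71 [0.5937 0.1207]
((0.5096577405929565, 0.09828062355518341), (0.1795157790184021, 0.09614802151918411), 15.184541702270508)
7489 [0.00356223 0.00064515 0.04480861]
knob 1452 ((0.5503137707710266, 0.10952962189912796), 0.022049035876989365) 0.08142981977447131
```

View pics/seatb.png

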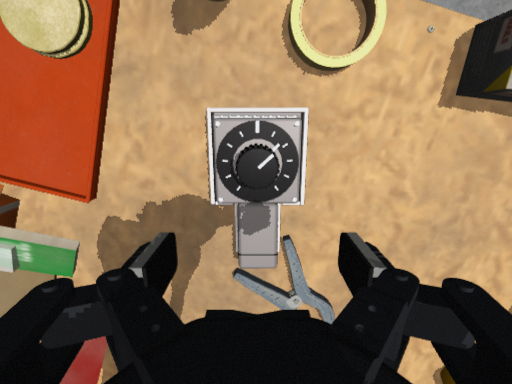

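The timer is seated square in the holder (head at about (257,158), grip out over the tongue, clamp untouched). The pointer is about 0.9 rad past the long mark. I'll wind clockwise, monitoring torque.

```bash
cat > d.py <<'E'
from h import *
O=np.array([.5504,.1093])
def grasp(j6, strength=40):
    "take the dial with joint 6 at j6"
    q=sensors.current_joint_positions(); yaw0=np.arctan2(*sensors.current_tcp_rot()[1::-1,0])
    yaw=yaw0+(q[5]-j6)
    p=sensors.current_position(); 
    if p[2]<.17: arm.line_to(np.array([*p[:2],.18]),max_speed=.15)
    qs=arm.ik(np.array([*O,.18]),down(yaw)); 
    assert abs(qs[5]-j6)<.3, qs
    arm.set_joints(qs)
    r=arm.line_to(np.array([*O,.127]),max_speed=.1,until_force=15); assert not r
    fingers.gripper_to(0.0,strength); print('grasp',sensors.current_opening()*85,sensors.current_joint_positions()[5],sensors.current_time_s())
def release():
    fingers.gripper_to(1.0); p=sensors.current_position(); arm.line_to(np.array([*p[:2],.18]),max_speed=.15)
def turn(target,step=.12,stop=None):
    t0=sensors.current_torque()[2]; log=[]
    while True:
        q=sensors.current_joint_positions(); d=target-q[5]
        if abs(d)<.004: break
        cmd=(turn.c if turn.c is not None else q[5]); nc=cmd+np.clip(target-cmd,-step,step); turn.c=nc
        if turn.q is None: turn.q=q.copy()
        qq=turn.q.copy(); qq[5]=nc; arm.set_joints(qq)
        tz=sensors.current_torque()[2]; a=sensors.current_joint_positions()[5]; log.append((round(a,3),round(tz-t0,3)))
        if stop and abs(tz-t0)>stop: print('STOP'); break
        if nc==target: break
    print(log,sensors.current_time_s())
turn.c=None; turn.q=None
E
python3 - <<'E'
from d import *
grasp(-1.2)
print('f',sensors.current_force())
turn(2.35,stop=.35)
print('f',sensors.current_force(),sensors.current_opening()*85)
E
```

```text
grasp 42.272242638566375 -1.1960201450604326 19.4167
f [-1.16369937 -0.06207092  4.20855417]
STOP
[(np.float64(-1.079), np.float64(-0.114)), (np.float64(-0.961), np.float64(-0.115)), (np.float64(-0.842), np.float64(-0.116)), (np.float64(-0.722), np.float64(-0.153)), (np.float64(-0.602), np.float64(-0.135)), (np.float64(-0.482), np.float64(-0.152)), (np.float64(-0.362), np.float64(-0.054)), (np.float64(-0.242), np.float64(-0.096)), (np.float64(-0.121), np.float64(-0.089)), (np.float64(-0.001), np.float64(-0.15)), (np.float64(0.119), np.float64(-0.132)), (np.float64(0.239), np.float64(-0.112)), (np.float64(0.359), np.float64(-0.154)), (np.float64(0.479), np.float64(-0.121)), (np.float64(0.599), np.float64(-0.115)), (np.float64(0.719), np.float64(-0.097)), (np.float64(0.838), np.float64(-0.123)), (np.float64(0.957), np.float64(0.439))] 23.9167
f [ 2.78764412 -0.88561824 -0.88087143] 42.53744436021914
```

```bash
cat >> d.py <<'E'
def measure(n):
    p=snap('wrist'); save(p,n); c=cloud(p); g=p['pixels'].astype(int).min(-1)
    h=c[...,2]; 
    K=c[(h>.077)&(h<.086)&(np.hypot(c[...,0]-O[0],c[...,1]-O[1])<.035)]
    ctr=np.array(cv2.minEnclosingCircle(K[:,:2].astype(np.float32))[0])
    d=c[...,:2]-ctr; r=np.hypot(d[...,0],d[...,1]); a=np.arctan2(d[...,1],d[...,0])
    m=(h>.077)&(h<.086)&(r<.0205)&(g>150); 
    W=d[m]; w=W.mean(0); e=np.linalg.svd(W-w)[2][0]; e*=np.sign(e@w); pa=np.arctan2(e[1],e[0])
    m2=(abs(h-.0445)<.004)&(r>.030)&(r<.042)&(g>150)
    # rect yaw
    P=c[(abs(h-.044)<.007)&(r<.17)]; rr=cv2.minAreaRect(P[:,:2].astype(np.float32)); yaw=np.deg2rad(rr[2])
    A=a[m2]; mk=np.angle(np.exp(1j*(A-yaw)*4*np.pi).mean())/(4*np.pi)+yaw if len(A) else np.nan
    print(n,'ctr',ctr.round(4),'npx',m.sum(),m2.sum(),'rect',rr,'markyaw',mk,'pointer',pa,'DIAL(rect)',2.5+yaw-pa,'DIAL(mark)',2.5+mk-pa)
    return pa,yaw,mk
E
python3 - <<'E'
from d import *
print(sensors.current_torque(), sensors.current_joint_efforts().round(3))
q=sensors.current_joint_positions();
turn(q[5]+.08,step=.04); print(sensors.current_torque(),sensors.current_joint_efforts().round(3))
turn.c=None;turn.q=None
turn(q[5]-.02,step=.1); print(sensors.current_torque())
release()
u=np.array([np.cos(.265),np.sin(.265)])
arm.reach(np.array([*(O-.02*u),.26]),down(.265)); arm.sleep(.2)
measure('stop'); print(sensors.current_time_s())
a=cv2.imread('pics/stop.png'); cv2.imwrite('pics/stopb.png',a[60:300,130:390])
E
```

```text
[-0.11751493 -0.42770543  0.45590286] [  0.328 -42.774 -28.801   0.599   0.853   0.608]
[(np.float64(0.993), np.float64(0.484)), (np.float64(1.035), np.float64(0.457))] 24.4167
[ 0.13420798 -0.50919783  0.91325241] [ -1.037 -43.166 -28.792   0.418   1.059   0.919]
[(np.float64(0.939), np.float64(-0.815))] 24.6667
[ 0.00135188 -0.36511392  0.09805366]
stop ctr [0.5524 0.1099] npx 71 150 rect ((0.5002787113189697, 0.16186949610710144), (0.17988666892051697, 0.21688903868198395), 10.088744163513184) markyaw 0.17840871258848165 pointer -2.5367430821980523 DIAL(rect) 5.212824885242719 DIAL(mark) 5.215151794786534
26.475
```

View pics/stopb.png

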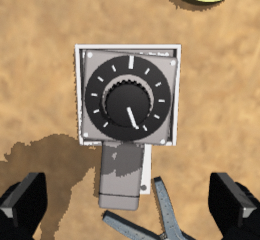

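The stop was clearly felt (0.9 N m), and the dial reads about 5.2. The pointer is at about (134,122) in the crop, and the timer has turned within its pocket play. Now turning back.

```bash
sed -i 's/&(r<.17)\]/\&(r<.14)\&(abs(d@[np.sin(.265),-np.cos(.265)])<.075)]/' d.py; python3 - <<'E'
from d import *
O[:]=[.5514,.1097]
grasp(2.2)
q=sensors.current_joint_positions()[5]
turn.c=None;turn.q=None
turn(q-2.75,step=.25,stop=.6)
release()
u=np.array([np.cos(.265),np.sin(.265)])
arm.reach(np.array([*(O-.02*u),.26]),down(.265)); arm.sleep(.2)
measure('back1'); print(sensors.current_time_s())
E
```

```text
grasp 42.56395960909589 2.204561918539625 28.375
[(np.float64(1.958), np.float64(0.026)), (np.float64(1.71), np.float64(0.038)), (np.float64(1.46), np.float64(0.03)), (np.float64(1.211), np.float64(-0.06)), (np.float64(0.961), np.float64(-0.007)), (np.float64(0.711), np.float64(-0.043)), (np.float64(0.461), np.float64(0.011)), (np.float64(0.211), np.float64(0.042)), (np.float64(-0.039), np.float64(-0.028)), (np.float64(-0.289), np.float64(0.011)), (np.float64(-0.539), np.float64(0.01))] 32.225
back1 ctr [0.5522 0.1101] npx 74 146 rect ((0.510819137096405, 0.10244469344615936), (0.1800464540719986, 0.09619205445051193), 10.209955215454102) markyaw 0.17971072935536322 pointer 0.19945313380039206 DIAL(rect) 2.478744201190449 DIAL(mark) 2.480257595554971
35.2167
```

```bash
python3 - <<'E'
from d import *
O[:]=[.5522,.1101]
u=np.array([np.cos(.265),np.sin(.265)])
arm.line_to(np.array([*(O-.05*u),.2]),max_speed=.15); arm.sleep(.2)
measure('close'); print(sensors.current_time_s())
c=cloud(snap('wrist')); P=c[(abs(c[...,2]-.044)<.006)&(np.hypot(c[...,0]-O[0],c[...,1]-O[1])<.065)]
A=np.c_[P[:,:2]-O,np.ones(len(P))]
for _ in range(3):
    s=np.linalg.lstsq(A,P[:,2],rcond=None)[0]; k=abs(A@s-P[:,2])<.002; A,P=A[k],P[k]
print(s)
E
```

```text
close ctr [0.5522 0.1101] npx 129 267 rect ((0.5109366774559021, 0.10243424773216248), (0.18021251261234283, 0.09608502686023712), 10.41310977935791) markyaw 0.17990100925853544 pointer 0.2034728065473698 DIAL(rect) 2.478270244474046 DIAL(mark) 2.4764282027111655
36.0583
[ 1.61113090e-03 -4.11863556e-05  4.48101676e-02]
```

View pics/close.png

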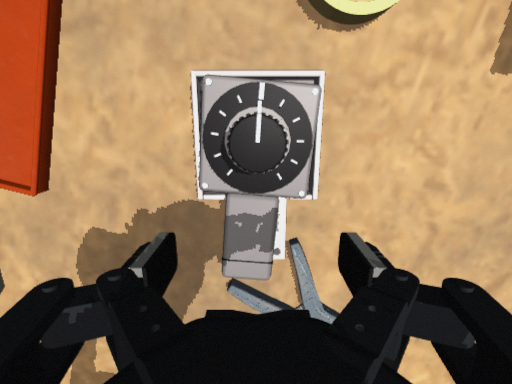

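The pointer (260,100 to 258,140) lines up with the long mark (262,90). The dial reads 2.48 against 2.5, and the head is level and fully down. Nothing is touched, so I'm handing in.

```bash
python3 -c "
from h import *
x=sensors.current_position(); arm.line_to(x+[0,0,.06]); arm.sleep(.3)
print(order.sign_off())"
```

```text
the job is handed in; nothing more can be done
None
```

The timer sits level and fully down in the holder, turned about 0.085 rad in the pocket's play; the dial was wound clockwise to the felt stop, then turned back to 2.48 (long mark 2.5), no bystander was touched as far as I could see, and the job is handed in.

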